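# Steady the bus centrifuge on its outrigger jack

### The arm

A 6-joint arm with a two-finger parallel gripper is mounted at the origin on the work surface. World frame = base frame: x ahead of the robot, y to its left, z up, the work surface at z = 0. Lengths are in mm, angles in degrees, forces in N, time in s.
With the tool pointing down it reaches from about 250 to 725 mm from the base axis. Payload 9.7 kg.
Tool frame: the origin (TCP) lies midway between the tips of the shut fingers; the grasp point (between the pads) lies 19 mm behind it (manip.hold_point_z is the distance from the TCP to the grasp point, in mm); z points along the fingers, y is the direction in which the jaws open and shut (so a half turn about z gives the same grasp; the last joint's range is limited). The gripper opens to 85 mm and grips with 20 to 120 N. Pads are 22 mm wide; open, the fingers measure 114 mm over their backs; the gripper's body (76 mm by 85 mm) begins 54 mm behind the grasp point. The pads swing forward as they close: fully open they stand 13 mm farther back than shut.
Start: joints at [-77.177, 4.979, 10.078, 95.1, 0, 90], TCP at [122.062, -536.281, 231.284] pointing down, gripper open.
Joint ranges: [-179.16, 179.16], [-48.56, 103.87], [-65.8, 70.77], [-126.05, 130.52], [-82.76, 87.17], [-180, 180]. Speed limits (degrees/s): [127.2, 127.2, 147.25, 180, 180, 180].

### API

Orientations are given as [roll, pitch, yaw] about the fixed x, y, z axes, in that order (R = Rz(yaw) Ry(pitch) Rx(roll)).
In Python, from workcell import readout, eyes, manip gives the robot as it stands. The module is installed in compiled form; this text tells all that it offers.
- The arm moves only by the tool drive_tool, never from a script. Its argument "targets" is a list of rows, each a list of 5 numbers: the opening, from -1 (shut) to 1 (fully open), then the shift along the tool's x, y, z in mm, then the turn about the tool's z in rad. In form: [[fingers, dx, dy, dz, spin], ...]. A call has 1 to 12 rows; each row is the pose to reach, as a shift and turn from the pose commanded when the call began, along the tool's axes at that moment; what a row does not reach only later rows make up. A row lasts 1/12 s, in which the tool goes at most 41.7 mm and 7.16 degrees, less where a joint would pass 70% of its speed; a pose out of reach is approached as far as the arm can. A call with a gripper value outside its range is refused whole. The fingers move at their own pace and stop on an object; "force" is the grip in N (left out, the last holds). Time passes only in rows, so rows that repeat a pose let the fingers close. It gives the time, the measured TCP pose, the force and the opening at its end, in the units of the state.
- readout.read_state(): the state, without advancing time (a new reading comes with each control period).
- eyes.camera(name): name is "scene" or "side" or "wrist"; returns the picture (400x640x3 uint8, blue, green, red); there is no depth.
- eyes.camera_model(name): a dict with "camera_matrix" (3x3 intrinsics, pixels), "R" (3x3) and "t" (3): a world point X has camera coordinates R X + t. Camera axes: x right, y down, z forward; pixel columns grow to the right and rows downward; lengths in mm; the calibration is good to about 2 mm. A picture is of the moment at which its call begins: read the wrist's pose just before it. camera_model takes no time and is no camera call; for the wrist camera it gives the pose at the moment of the call.
- manip.close_job(): hands the job in, once; it reports no verdict.
The state is a dict: "clock": time; "joints": joint angles; "qd": joint speeds; "joint_efforts": joint torques, N m; "ee_pos": TCP position; "tool_rot": TCP orientation; "contact_force": force on the tool from outside, world axes, zero at the start; "moment": the same for the moment, N m; "finger_gap": finger opening in mm.
Only numpy, scipy, OpenCV 4.12 (cv2) and the standard library are available. Lean on these libraries where they do the work, as an engineer would, in place of code of your own. Each camera call takes 0.05 s, during which the arm holds its last target.

### The job

Slide the loose plywood foot board under the raised foot of the centrifuge's outrigger jack, so that the foot will come down wholly on the middle of the square pad. Then crank the jack down (clockwise from above) until the foot presses firmly on the board and the crank has become clearly heavier, stop there without forcing it, and let go. Leave the tube rack, flask and wash bottle where they stand.

Things in the scene. Friction and masses are not known exactly. Their poses are not given: they have to be found in the camera images.
- stand: Fixed benchtop centrifuge with an outrigger jack. Origin on the bench directly under the jack's vertical axis. In its own frame the centrifuge is a white box 320 x 260 mm, 200 mm high, centred at x +20, y -300 mm (own -y side); a 34 mm wide arm at height 120 to 150 mm runs from it along +y to the jack's upright sleeve (48 mm across, height 100 to 175 mm, on top a gear head 60 mm across). The other sides of the jack are free.
- crank_axis (a point): Point on the jack's vertical axis at the height of the middle of the crank's knob, 213 mm above the bench. Fixed.
- crank (a joint): Crank angle in rad, growing clockwise seen from above, which lowers the leg 24 mm per turn (it turns many times). Turning it idle takes about 2.5 N at the knob. Once the foot bears, each further quarter turn adds about 36 N of foot load and about 3 N at the knob; let go, the crank may turn back a little by itself and then holds with some 25 to 40 N on the foot. More than 120 N on the foot overloads the jack.
- knob_mid (a point): Middle of the crank's upright black knob, 22 mm in diameter and 44 mm high (height 191 to 235 mm above the bench), 45 mm from the crank axis; free to spin on its pin, so it can be held with a steady wrist while it is carried round. The flat crank arm lies just below it (183 to 191 mm).
- foot_face (a point): Centre of the underside of the jack's round foot, 48 mm in diameter, on the jack's axis. It starts 45 to 68 mm above the bench. Above its disc is a springy rubber block (about 6 N per mm), so that the load builds up gradually.
- foot: The same foot, as a body (same origin, at the centre of its underside).
- pad_top (a point): Centre of the top of the foot board's square pad, 84 x 84 mm, 20 mm thick, lying on the bench. The board is one loose piece of plywood, 0.35 kg. Its own -x points along its tail; z up.
- pad: The foot board as a body; origin at the centre of the square pad's underside, axes as for pad_top.
- pad_grip (a point): Centre of the grip block at the end of the board's tail, 150 mm from the pad's centre along the board's own -x: 80 mm long, 26 mm wide (own y), 36 mm high from the bench, so this point is 18 mm above the bench. The tail between is 28 mm wide and 16 mm high. Best slid along the bench, not lifted.
- tube_rack: Bystander: teal tube rack 90 x 150 mm with capped tubes to 112 mm high. Origin at the centre of its underside.
- flask: Bystander: stoppered conical glass flask, 84 mm across, 118 mm high. Origin at the centre of its underside.
- wash_bottle: Bystander: white bottle, 64 mm across, 160 mm high. Origin at the centre of its underside.
Things that resemble listed ones, but are neither listed nor needed, are in the scene too. Of the things that look like the pad, the larger one is meant.

How it is judged:
By the outcome, as a careful person would: the job done as asked, in the order asked, and still so for the second after the job is handed in, with the robot touching nothing.
It also fails if it takes over 72 s, if anything falls off the work surface, if the arm or the gripper's body presses on something with over 40 N, if the wrist force passes 120 N, or if a joint passes its speed limit or range.

## Working session

There is one attempt and no reset: what is moved stays moved. The work goes in short steps, Python scripts to look and compute and a tool call to move; the robot and the scene stay as the last step left them, time stands still between calls to the robot, and variables do not carry over. Pictures are saved under pics/ and viewed, and the job is handed in when it is done.

Besides the shell and the picture viewer there is one more tool, called after ">>>" as name(argument=value, ...) on one line, values as JSON. drive_tool: Moves the arm, as the interface text tells. Its arguments: {"type":"object","properties":{"targets":{"type":"array","items":{"type":"array","items":{"type":"number"}}},"force":{"type":"number"}},"required":["targets"]}

```bash
mkdir -p pics; cat > h.py <<'E'
import numpy as np,cv2
from workcell import readout,eyes,manip
def ray(m,u,v,z):
    K=np.array(m["camera_matrix"]);R=np.array(m["R"]);t=np.array(m["t"]).ravel()
    c=-R.T@t; d=R.T@np.linalg.inv(K)@np.array([u,v,1.]); s=(z-c[2])/d[2]; return c+s*d
def proj(m,X):
    K=np.array(m["camera_matrix"]);R=np.array(m["R"]);t=np.array(m["t"]).ravel()
    p=K@(R@np.array(X,float)+t); return p[:2]/p[2]
E
python3 - <<'E'
from h import *
print(readout.read_state())
for n in ["scene","side","wrist"]:
    m=eyes.camera_model(n); im=eyes.camera(n); cv2.imwrite(f"pics/{n}0.png",im)
    print(n,np.round(m["camera_matrix"],1).tolist(),np.round(-np.array(m["R"]).T@np.array(m["t"]).ravel()),np.round(m["R"],2).tolist())
E
```

```text
{'clock': 0.0, 'joints': array([-7.71763029e+01,  5.00882305e+00,  1.00342211e+01,  9.50993635e+01,
       -4.18573765e-04,  9.00021681e+01]), 'qd': array([ 0.06379211, -0.03530126, -0.02499513,  0.07685298, -0.03611894,
        0.03313245]), 'joint_efforts': array([-7.01166337e-04, -5.20381951e+01,  4.64807332e+01,  1.60943315e-02,
        6.80765243e-05,  4.08468054e-05]), 'ee_pos': array([ 122.01992373, -536.05577905,  230.60283069]), 'tool_rot': array([-1.79926035e+02,  4.21372276e-04,  1.28215295e+01]), 'contact_force': array([ 0.01293626, -0.02668403, -0.07327364]), 'moment': array([0.0256517 , 0.04283339, 0.01095084]), 'finger_gap': 85.0186331715423}
scene [[373.6, 0.0, 318.6], [0.0, 373.6, 201.1], [0.0, 0.0, 1.0]] [ 887. -406. 1243.] [[0.8, 0.61, 0.01], [0.53, -0.69, -0.49], [-0.29, 0.39, -0.87]]
side [[378.3, 0.0, 317.4], [0.0, 378.3, 202.5], [0.0, 0.0, 1.0]] [ 419. -543.  866.] [[0.99, -0.14, 0.01], [-0.1, -0.74, -0.66], [0.1, 0.65, -0.75]]
wrist [[317.5, 0.0, 315.7], [0.0, 317.5, 205.8], [0.0, 0.0, 1.0]] [ 201. -518.  373.] [[0.22, -0.98, -0.0], [-0.92, -0.21, 0.32], [-0.31, -0.07, -0.95]]
```

View pics/scene0.png

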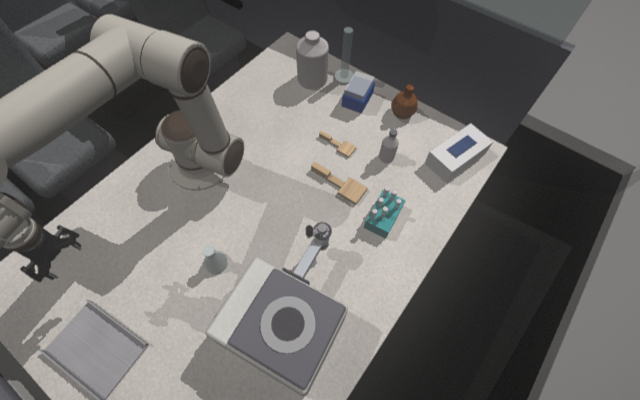

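View pics/side0.png

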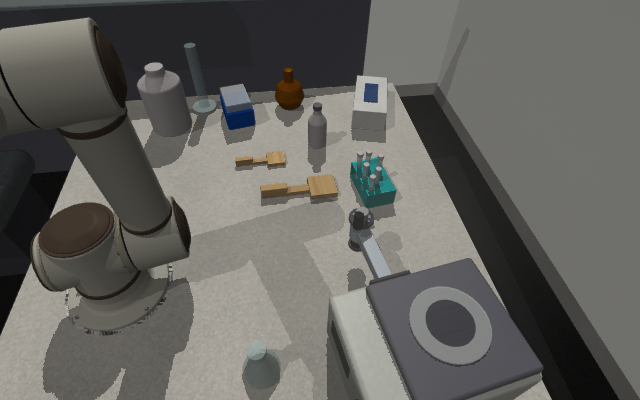

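View pics/wrist0.png

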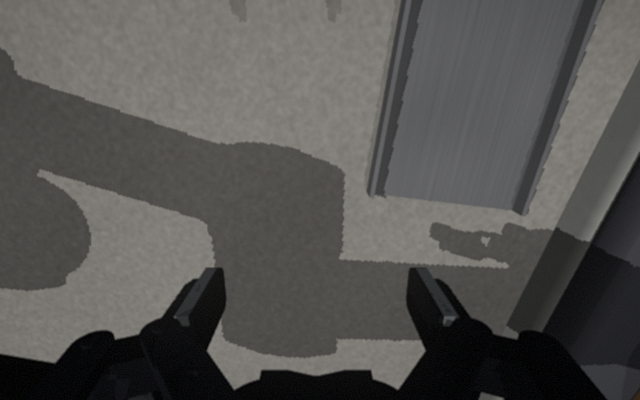

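The larger board lies at about (340,184) in scene and (300,188) in side. The jack is at about (320,232) in scene and (360,222) in side. I'll zoom in on these.

```bash
python3 - <<'E'
import cv2,numpy as np
a=cv2.imread("pics/scene0.png")[150:290,270:420];b=cv2.imread("pics/side0.png")[140:290,240:410]
cv2.imwrite("pics/za.png",cv2.resize(a,None,fx=5,fy=4.2857*1,interpolation=cv2.INTER_CUBIC) if 0 else cv2.resize(a,(600,560),interpolation=cv2.INTER_CUBIC))
cv2.imwrite("pics/zb.png",cv2.resize(b,(680,600),interpolation=cv2.INTER_CUBIC))
E
```

```text
(no output)
```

View pics/za.png

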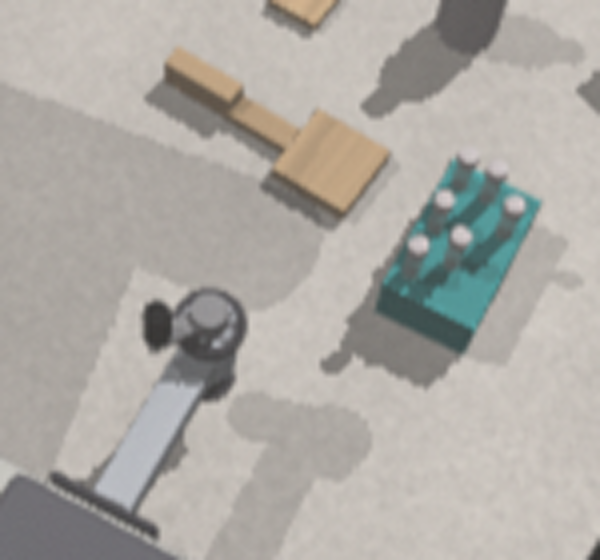

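View pics/zb.png

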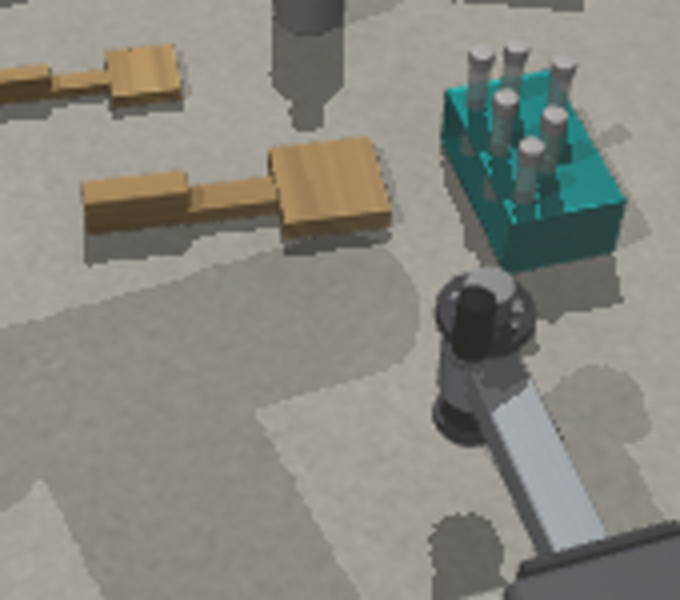

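```bash
python3 - <<'E'
from h import *
S=eyes.camera_model("scene");D=eyes.camera_model("side")
zs=lambda p:(p[0]/4+270,p[1]/4+150)
zd=lambda p:(p[0]/4+240,p[1]/4+140)
f=lambda m,q,z:np.round([ray(m,*p,z)[:2] for p in q],1)
print("pad scene",f(S,map(zs,[(318,108),(390,155),(343,212),(272,160)]),20).tolist())
print("pad side",f(D,map(zd,[(268,147),(375,137),(391,212),(280,222)]),20).tolist())
print("grip scene",f(S,map(zs,[(178,47),(243,92),(234,106),(166,66)]),36).tolist())
print("grip side",f(D,map(zd,[(83,182),(186,171),(189,190),(84,206)]),36).tolist())
for z in(175,183,190): print(z,"jack",f(S,[zs((209,325))],z),f(D,[zd((487,312))],z))
print("knob top",f(S,[zs((158,315))],235),f(D,[zd((477,298))],235), "mid",f(S,[zs((158,325))],213),f(D,[zd((473,323))],213))
# stereo
def tri(a,b):
    A=[]
    for m,(u,v) in((S,a),(D,b)):
        P=np.array(m["camera_matrix"])@np.c_[m["R"],np.array(m["t"]).ravel()]
        A+=[u*P[2]-P[0],v*P[2]-P[1]]
    X=np.linalg.svd(np.array(A))[2][-1];return X[:3]/X[3]
print("knob",tri(zs((158,325)),zd((473,323))),"jack",tri(zs((209,325)),zd((487,312))))
print("arm end", f(S,[zs((185,375)),zs((103,490)),zs((133,510))],150), f(D,[zd((553,553)),zd((604,543)),zd((485,405)),zd((530,380))],150))
E
```

```text
pad scene [[517.8, 304.0], [602.9, 302.4], [602.5, 223.6], [516.8, 228.9]]
pad side [[516.0, 306.5], [602.1, 306.8], [600.5, 224.7], [515.2, 225.4]]
grip scene [[373.1, 268.9], [454.8, 265.5], [457.5, 247.3], [377.6, 243.9]]
grip side [[370.2, 271.0], [448.7, 272.6], [449.3, 252.3], [369.9, 245.8]]
175 jack [[612.7  -3.6]] [[609.2  -2.3]]
183 jack [[614.7  -6.6]] [[607.   -8.6]]
190 jack [[616.5  -9.3]] [[605.1 -14.1]]
knob top [[593.2 -42.8]] [[589.4 -39. ]] mid [[591.9 -41.4]] [[589.4 -38.7]]
knob [590.42027147 -39.46757389 211.73246473] jack [610.79982536  -1.00637953 171.43446473]
arm end [[ 617.2  -40.1]
 [ 624.9 -152.2]
 [ 652.5 -150.6]] [[ 615.2 -150.7]
 [ 644.1 -148.4]
 [ 599.9  -50.6]
 [ 630.   -36.5]]
```

>>> drive_tool(targets=[[1,457,-712,0,0.2],[1,457,-712,0,0.2],[1,457,-712,0,0.2],[1,457,-712,0,0.2],[1,457,-712,0,0.2],[1,457,-712,0,0.2],[1,457,-712,0,0.2],[1,457,-712,0,0.2],[1,457,-712,0,0.2],[1,457,-712,0,0.2],[1,457,-712,0,0.2],[1,457,-712,0,0.2]])

```text
clock: 1.15
ee_pos: [289.9, -70.9, 231.4]
tool_rot: [180.0, -0.1, 1.3]
contact_force: [1.3, -0.4, -0.3]
finger_gap: 85.7
```

```bash
python3 - <<'E'
from h import *
s=readout.read_state();print(s["clock"],s["ee_pos"],s["tool_rot"])
S=eyes.camera_model("scene");D=eyes.camera_model("side")
for n,a,b in(("rack ",(386,228),(380,200)),("flask",(214,270),(260,378)),("bottleSmall",(389,160),(317,143))): print(n,ray(S,*a,0)[:2],ray(D,*b,0)[:2])
E
```

```text
1.15 [289.93394494 -70.9018809  231.42532034] [ 1.79979976e+02 -6.02016020e-02  1.34608493e+00]
rack  [745.24506859 215.40122042] [728.71270699 197.14519563]
flask [ 360.28935498 -281.43488023] [ 342.32306236 -272.98696405]
bottleSmall [591.99941203 481.38271009] [574.1038382  490.45471393]
```

>>> drive_tool(targets=[[1,128,-328,80,0],[1,128,-328,80,0],[1,128,-328,80,0],[1,128,-328,80,0],[1,128,-328,80,0],[1,128,-328,80,0],[1,128,-328,80,0],[1,128,-328,80,0],[1,128,-328,80,0],[1,128,-328,80,0],[1,128,-328,80,0]])

```text
clock: 2.07
ee_pos: [405.8, 37.0, 162.0]
tool_rot: [-178.2, 0.0, 4.0]
contact_force: [0.3, -0.7, 0.3]
finger_gap: 85.6
```

```bash
python3 - <<'E'
from h import *
s=readout.read_state();print(s["clock"],s["ee_pos"],s["tool_rot"])
m=eyes.camera_model("wrist");im=eyes.camera("wrist");cv2.imwrite("pics/w1.png",im)
np.savez("pics/w1.npz",**{k:np.array(m[k]) for k in m})
E
```

```text
2.0667 [405.8368471   36.9737387  162.00184749] [-1.78241824e+02  4.54043340e-02  4.03197837e+00]
```

View pics/w1.png

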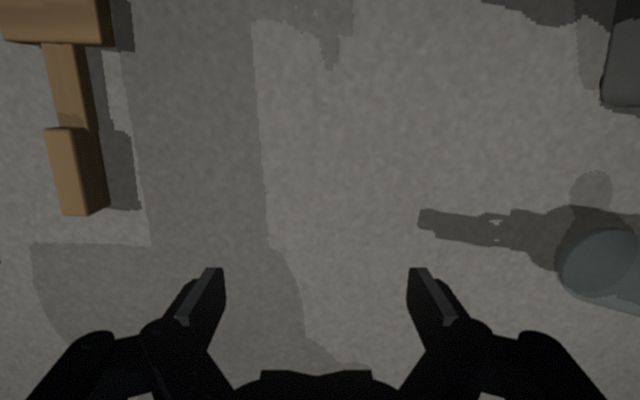

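>>> drive_tool(targets=[[1,20,-222,12,0.05],[1,20,-222,12,0.05],[1,20,-222,12,0.05],[1,20,-222,12,0.05],[1,20,-222,12,0.05],[1,20,-222,12,0.05],[1,20,-222,12,0.05],[1,20,-222,12,0.05],[1,20,-222,12,0.05]])

```text
clock: 2.87
ee_pos: [421.4, 47.0, 157.9]
tool_rot: [-176.5, 0.2, 4.0]
contact_force: [-0.1, 0.1, -0.1]
finger_gap: 85.5
```

```bash
python3 - <<'E'
from h import *
s=readout.read_state();print(s["clock"],s["ee_pos"],s["tool_rot"])
m=eyes.camera_model("wrist");im=eyes.camera("wrist");cv2.imwrite("pics/w2.png",im)
np.savez("pics/w2.npz",**{k:np.array(m[k]) for k in m})
m1=np.load("pics/w1.npz");print("flask base/stopper",ray(m1,600,262,118)[:2])
E
```

```text
2.8667 [421.35504168  47.00867441 157.89028917] [-1.76456219e+02  1.68430860e-01  4.04063901e+00]
flask base/stopper [ 400.99500398 -144.20181727]
```

View pics/w2.png

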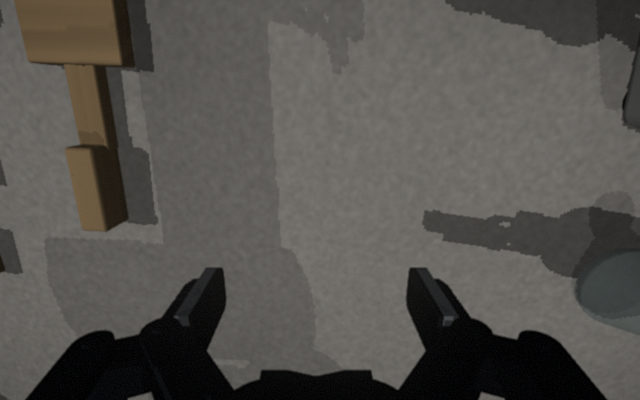

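```bash
python3 - <<'E'
from h import *
s=readout.read_state();print(np.round(s["joints"],1),np.round(s["contact_force"],1))
E
```

```text
[  4.  -13.  -15.1  88.1   3.5 179.9] [-0.4  0.1 -0.1]
```

>>> drive_tool(targets=[[1,0,0,0,-0.12],[1,4,-40,0,-0.25],[1,4,-80,0,-0.37],[1,4,-120,0,-0.5],[1,4,-150,0,-0.62],[1,4,-180,0,-0.75],[1,4,-213,0,-0.87],[1,4,-213,0,-1.0],[1,4,-213,0,-1.12],[1,4,-213,0,-1.25],[1,4,-213,0,-1.37],[1,4,-213,0,-1.5]])

```text
clock: 3.92
ee_pos: [410.3, 259.5, 171.0]
tool_rot: [-179.6, -3.5, 90.1]
contact_force: [-0.0, -0.9, 0.3]
finger_gap: 85.6
```

```bash
python3 - <<'E'
from h import *
s=readout.read_state();print(np.round(s["joints"],1),s["ee_pos"],s["tool_rot"])
E
```

```text
[ 30.4  -6.2  -7.7  87.    3.3 120.4] [410.28313538 259.47668538 171.02504112] [-179.57887683   -3.52095242   90.05147386]
```

```bash
cat >> h.py <<'E'
from scipy.spatial.transform import Rotation as Rn
def st():
    s=readout.read_state(); return s
def delta(target,yaw=None):
    s=st();R=Rn.from_euler('xyz',s["tool_rot"],degrees=True).as_matrix()
    d=R.T@(np.array(target,float)-s["ee_pos"])
    out=list(np.round(d,1))
    if yaw is not None: out.append(round(float(-np.radians((yaw-s["tool_rot"][2]+180)%360-180)),3))
    print("clk",round(s["clock"],2),"ee",np.round(s["ee_pos"],1),"rpy",np.round(s["tool_rot"],1),"F",np.round(s["contact_force"],1),"gap",round(s["finger_gap"],1)," delta",[float(x) for x in out])
def shot(n,f):
    m=eyes.camera_model(n);im=eyes.camera(n);cv2.imwrite(f"pics/{f}.png",im);np.savez(f"pics/{f}.npz",**{k:np.array(m[k]) for k in m});return m,im
E
python3 -c "
from h import *
delta([410,260,120],180)"
```

```text
clk 3.92 ee [410.3 259.5 171. ] rpy [-179.6   -3.5   90.1] F [-0.  -0.9  0.3] gap 85.6  delta [-2.6, 0.1, 51.0, -1.57]
```

>>> drive_tool(targets=[[1,0,0,10,-0.12],[1,0,0,20,-0.25],[1,-1,0,30,-0.37],[1,-1,0,40,-0.5],[1,-2,0,51,-0.62],[1,-2,0,51,-0.75],[1,-2,0,51,-0.87],[1,-2,0,51,-1.0],[1,-2,0,51,-1.12],[1,-2,0,51,-1.25],[1,-2,0,51,-1.37],[1,-2,0,51,-1.5]])

```text
clock: 4.92
ee_pos: [410.0, 260.5, 120.0]
tool_rot: [176.5, -0.7, 175.7]
contact_force: [-0.5, -0.3, -0.0]
finger_gap: 85.8
```

```bash
python3 - <<'E'
from h import *
delta([410,260,120],180)
shot("wrist","w3")
E
```

```text
clk 4.92 ee [410.  260.5 120. ] rpy [176.5  -0.7 175.7] F [-0.5 -0.3 -0. ] gap 85.8  delta [-0.1, -0.5, 0.0, -0.075]
```

View pics/w3.png

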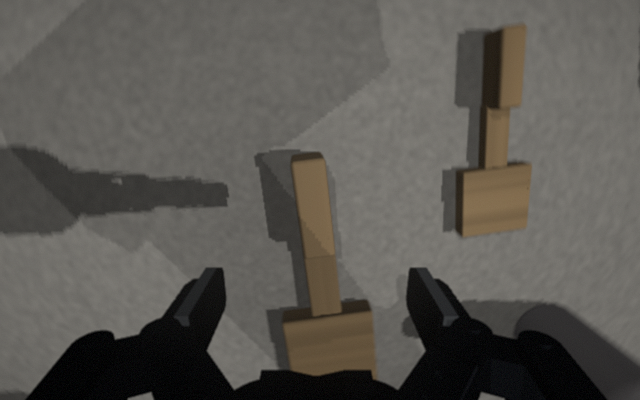

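```bash
python3 - <<'E'
from h import *
m=np.load("pics/w3.npz")
im=cv2.imread("pics/w3.png");hsv=cv2.cvtColor(im,cv2.COLOR_BGR2HSV)
c=[ray(m,u,v,36)[:2] for u,v in[(293,161),(323,158),(334,255),(304,257)]]
print(np.round(c,1).tolist(),np.mean(c,0))
d=(c[2]+c[3]-c[0]-c[1]);print("yaw",np.degrees(np.arctan2(d[1],d[0])))
c=[ray(m,u,v,20)[:2] for u,v in[(283,321),(368,313)]];print("pad near edge",np.round(c,1).tolist())
E
```

```text
[[367.6, 252.3], [367.3, 274.0], [445.3, 277.4], [444.6, 253.5]] [406.2198564  264.32410232]
yaw 1.689296684625348
pad near edge [[514.8, 228.6], [515.7, 306.5]]
```

```bash
python3 -c "
from h import *
delta([408,263,10],181.7)"
```

```text
clk 4.97 ee [409.9 260.5 120.1] rpy [176.5  -0.7 176.3] F [-1.   0.7  0.7] gap 85.5  delta [0.9, -4.3, 110.0, -0.095]
```

>>> drive_tool(targets=[[1,0,-2,30,-0.095],[1,1,-4,60,-0.095],[1,1,-4,90,-0.095],[1,1,-4,110,-0.095],[1,1,-4,110,-0.095],[-0.2,1,-4,110,-0.095],[-1,1,-4,110,-0.095],[-1,1,-4,110,-0.095],[-1,1,-4,110,-0.095],[-1,1,-4,110,-0.095],[-1,1,-4,110,-0.095],[-1,1,-4,110,-0.095]], force=25)

```text
clock: 5.97
ee_pos: [408.6, 263.8, 11.5]
tool_rot: [176.4, -0.3, -179.2]
contact_force: [-0.9, -1.3, 6.7]
finger_gap: 26.3
```

```bash
python3 - <<'E'
from h import *
delta([408,263,10],181.7)
shot("wrist","w4");shot("side","s4");shot("scene","c4")
delta([408,263,10],181.7)
E
```

```text
clk 5.97 ee [408.6 263.8  11.5] rpy [ 176.4   -0.3 -179.2] F [-0.9 -1.3  6.7] gap 26.3  delta [0.6, -0.9, 1.5, -0.016]
clk 6.12 ee [408.6 263.8  11.5] rpy [ 176.4   -0.3 -179.2] F [-0.9 -0.1  6.3] gap 26.4  delta [0.6, -0.8, 1.5, -0.016]
```

View pics/w4.png

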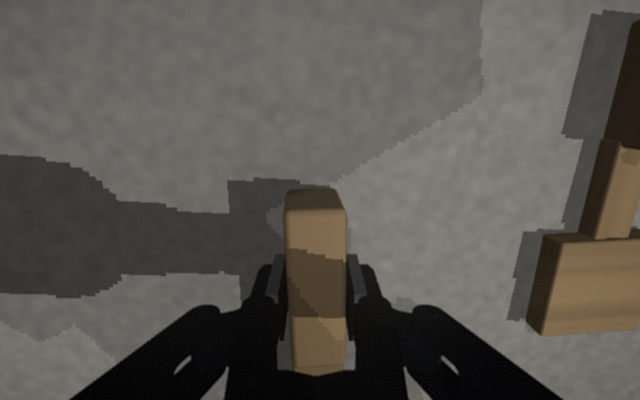

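View pics/s4.png

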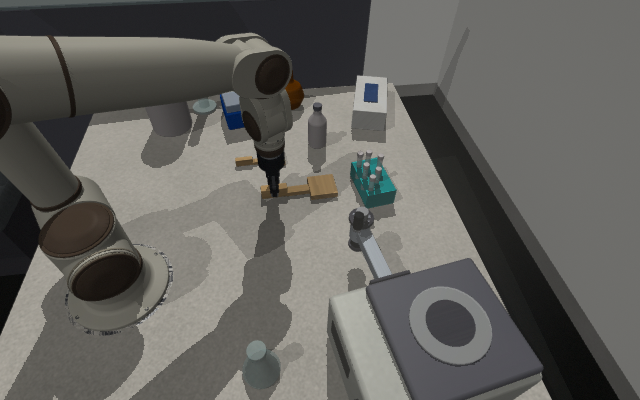

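```bash
python3 - <<'E'
import cv2,numpy as np
a=cv2.imread("pics/scene0.png")[215:265,295:345];b=cv2.imread("pics/side0.png")[200:260,335:385]
f=lambda x:cv2.resize(x,None,fx=8,fy=8,interpolation=cv2.INTER_CUBIC)
a=f(a);b=f(b);o=np.zeros((480,800,3),np.uint8);o[:400,:400]=a;o[:,400:]=b
cv2.imwrite("pics/zj.png",cv2.convertScaleAbs(o,alpha=1.4))
E
```

```text
(no output)
```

View pics/zj.png

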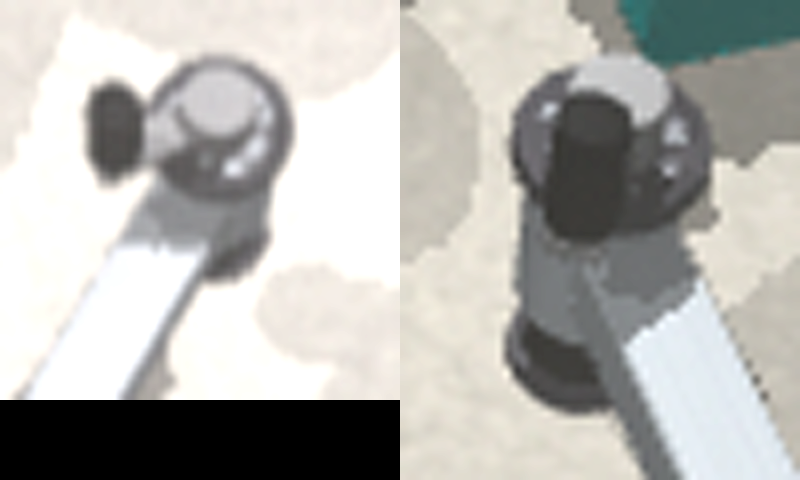

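```bash
cat >> h.py <<'E'
def tri(m1,a,m2,b):
    A=[]
    for m,(u,v) in((m1,a),(m2,b)):
        P=np.array(m["camera_matrix"])@np.c_[m["R"],np.array(m["t"]).ravel()]
        A+=[u*P[2]-P[0],v*P[2]-P[1]]
    X=np.linalg.svd(np.array(A))[2][-1];return np.round(X[:3]/X[3],1)
E
python3 - <<'E'
from h import *
S=eyes.camera_model("scene");D=eyes.camera_model("side")
print("disc",tri(S,(322.6,231.1),D,(361.4,218.1)),"hub",tri(S,(321.9,227.9),D,(362.8,211.3)),"knob",tri(S,(309.5,231.4),D,(358.9,220.9)))
print("hubtop z191..195",ray(S,321.9,227.9,193)[:2],ray(D,362.8,211.3,193)[:2])
print("foot", ray(S,322.5,248,0)[:2])
foot=(555-400)/8+335,(360/8)+200
for z in(45,55,65): print("foot side",z,ray(D,(565-400)/8+335,200+362/8,z)[:2])
E
```

```text
disc [610.7   1.1 168.6] hub [610.1  -2.8 198.3] knob [591.3 -40.6 212.9]
hubtop z191..195 [609.59936589  -1.98002819] [611.03897275   2.93346143]
foot [607.64000179  10.68937166]
foot side 45 [608.95083746  10.92158173]
foot side 55 [606.6350995    4.17484748]
foot side 65 [604.31936154  -2.57188678]
```

```bash
python3 - <<'E'
from h import *
delta([409,130,11.5]);delta([409,-2,11.5]); delta([440,-2,11.5]);delta([459.5,-2,11.5])
S=eyes.camera_model("scene");D=eyes.camera_model("side")
print("flask top",tri(S,(209,250),D,(257,347)))
print("rack corners z~35?",[np.round(ray(S,270+x/4,150+y/4,0)[:2]) for x,y in((378,310),(466,350))])
E
```

```text
clk 6.12 ee [408.6 263.8  11.5] rpy [ 176.4   -0.3 -179.2] F [-0.9 -0.1  6.3] gap 26.4  delta [1.5, -133.5, -8.3]
clk 6.12 ee [408.6 263.8  11.5] rpy [ 176.4   -0.3 -179.2] F [-0.9 -0.1  6.3] gap 26.4  delta [3.4, -265.2, -16.6]
clk 6.12 ee [408.6 263.8  11.5] rpy [ 176.4   -0.3 -179.2] F [-0.9 -0.1  6.3] gap 26.4  delta [-27.6, -265.6, -16.7]
clk 6.12 ee [408.6 263.8  11.5] rpy [ 176.4   -0.3 -179.2] F [-0.9 -0.1  6.3] gap 26.4  delta [-47.1, -265.9, -16.8]
flask top [ 350.9 -254.5  122.4]
rack corners z~35? [array([681., 169.]), array([767., 184.])]
```

>>> drive_tool(targets=[[-1,0,-8,-0.5,0],[-1,0,-24,-1.5,0],[-1,1,-48,-3,0],[-1,1,-74,-4.6,0],[-1,1.3,-100,-6.3,0],[-1,1.6,-126,-7.9,0],[-1,2,-152,-9.5,0],[-1,2.3,-178,-11.2,0],[-1,2.6,-204,-12.8,0],[-1,3,-230,-14.4,0],[-1,3.3,-250,-15.7,0],[-1,3.4,-265,-16.6,0]])

```text
clock: 7.12
ee_pos: [408.9, -3.4, 11.6]
tool_rot: [176.4, -0.2, -179.2]
contact_force: [0.1, 4.3, 4.9]
finger_gap: 26.0
```

```bash
python3 - <<'E'
from h import *
shot("side","s5");shot("scene","c5");shot("wrist","w5")
delta([459.5,-2,11.5],180)
a=cv2.imread("pics/c5.png")[170:270,230:350];b=cv2.imread("pics/s5.png")[170:290,260:400]
cv2.imwrite("pics/z5a.png",cv2.resize(a,None,fx=6,fy=6,interpolation=cv2.INTER_CUBIC))
cv2.imwrite("pics/z5b.png",cv2.resize(b,None,fx=5,fy=5,interpolation=cv2.INTER_CUBIC))
E
```

```text
clk 7.27 ee [408.9  -4.   11.5] rpy [ 176.6   -0.2 -179.4] F [ 0.7 -3.   6.1] gap 26.2  delta [-50.6, 1.4, -0.1, 0.011]
```

View pics/z5a.png

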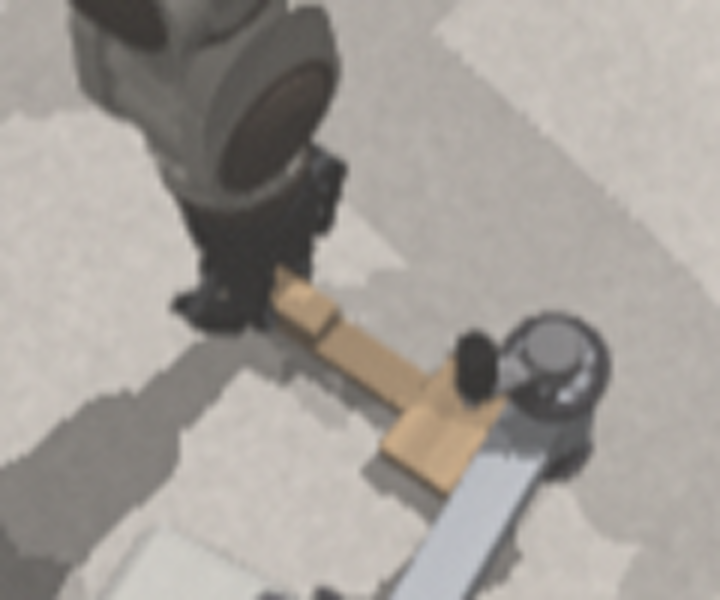

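View pics/z5b.png

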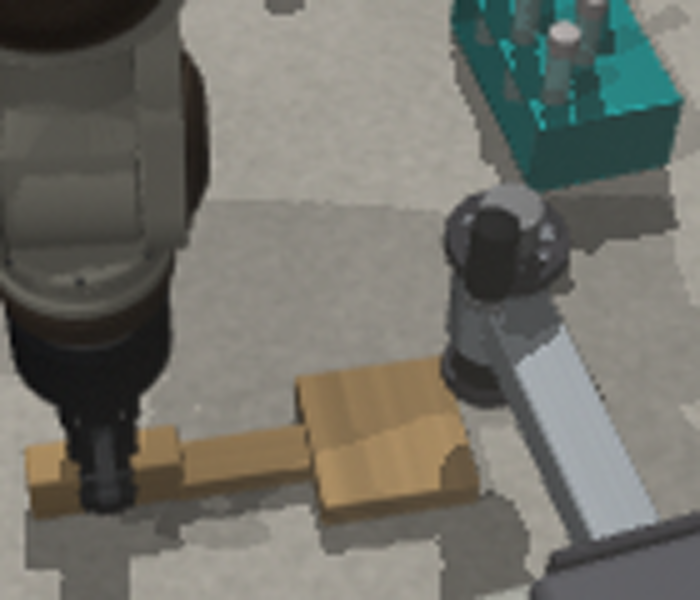

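```bash
python3 - <<'E'
from h import *
S=np.load("pics/c5.npz");D=np.load("pics/s5.npz")
g=lambda q:[np.round(ray(D,260+x/5,170+y/5,20)[:2],1).tolist() for x,y in q]
print(g([(297,378),(440,357),(477,484),(320,506)]))
print([np.round(ray(S,230+x/6,170+y/6,20)[:2],1).tolist() for x,y in[(384,449),(447,492),(450,360)]])
print("tail",[np.round(ray(D,260+x/5,170+y/5,16)[:2],1).tolist() for x,y in[(300,428),(312,468),(185,445),(185,485)]])
E
```

```text
[[517.1, 39.6], [596.7, 43.1], [600.2, -38.7], [517.3, -40.9]]
[[525.6, -47.5], [571.4, -46.1], [520.8, 20.9]]
tail [[514.5, 10.2], [517.1, -15.3], [452.6, 7.6], [450.1, -16.8]]
```

>>> drive_tool(targets=[[-1,-5,0,0,0],[-1,-14,0,0,0],[-1,-24,0.5,0,0],[-1,-34,0.5,0,0],[-1,-44,1,0,0],[-1,-51,1,0,0],[-1,-51,1,0,0]])

```text
clock: 7.85
ee_pos: [460.5, -0.8, 11.5]
tool_rot: [176.5, -0.3, -179.2]
contact_force: [-0.4, -0.2, 9.4]
finger_gap: 26.4
```

```bash
python3 - <<'E'
from h import *
shot("side","s6");shot("scene","c6")
delta([460,-3,11.5],180)
a=cv2.imread("pics/c6.png")[190:270,270:370];b=cv2.imread("pics/s6.png")[190:290,290:400]
cv2.imwrite("pics/z6a.png",cv2.resize(a,None,fx=7,fy=7,interpolation=cv2.INTER_CUBIC))
cv2.imwrite("pics/z6b.png",cv2.resize(b,None,fx=6,fy=6,interpolation=cv2.INTER_CUBIC))
E
```

```text
clk 7.95 ee [460.4  -0.8  11.5] rpy [ 176.5   -0.2 -179.2] F [ 0.7 -0.4  8.3] gap 26.5  delta [0.5, -2.2, -0.1, 0.013]
```

View pics/z6a.png

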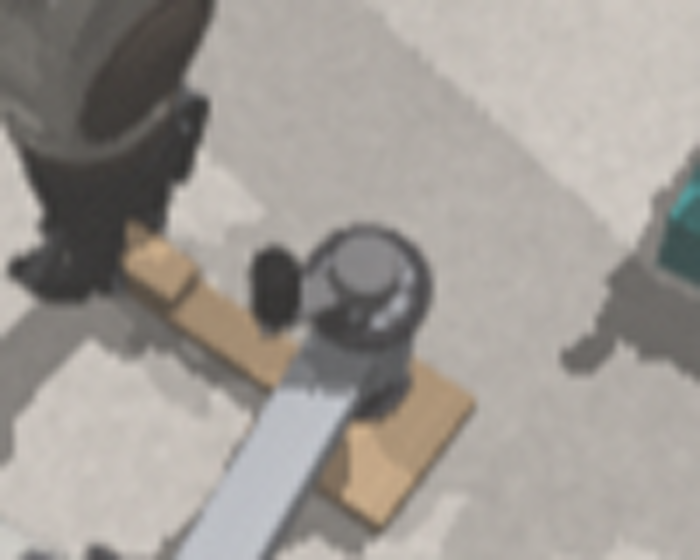

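View pics/z6b.png

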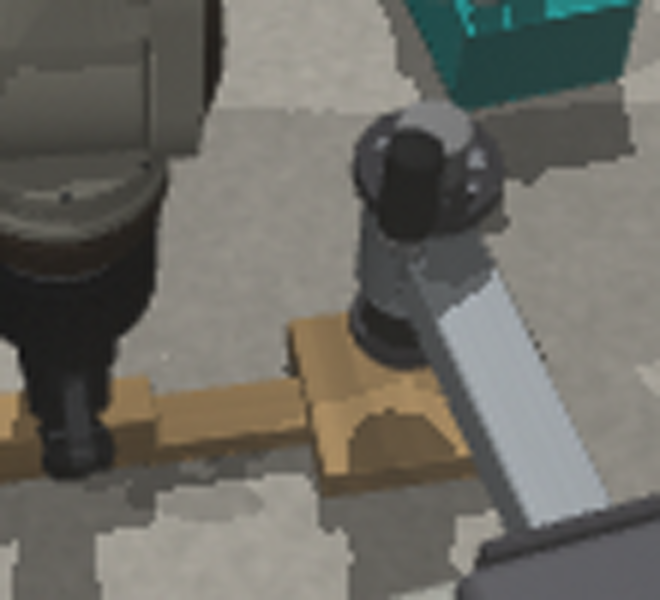

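```bash
python3 - <<'E'
from h import *
S=np.load("pics/c6.npz");D=np.load("pics/s6.npz")
print([np.round(ray(D,290+x/6,190+y/6,20)[:2],1).tolist() for x,y in[(289,325),(321,477),(475,455)]])
print([np.round(ray(S,270+x/7,190+y/7,20)[:2],1).tolist() for x,y in[(475,400),(381,520)]])
print(proj(D,[610.5,0,60]),proj(D,[610.5,0,45]), 290+400/6,190+340/6)
for z in (45,50,55,60,65): # foot rim extremes in side: left x=350, bottom y=370 ; scene right? 
    c=np.array([[610.5+24*np.cos(t),24*np.sin(t),z] for t in np.linspace(0,6.28,60)])
    p=np.array([proj(D,q) for q in c]); print(z,((p-[290,190])*6).min(0).round(),((p-[290,190])*6).max(0).round())
E
```

```text
[[568.3, 37.5], [568.0, -42.6], [636.3, -40.6]]
[[652.9, 39.4], [653.2, -39.7]]
[357.59131278 245.29273547] [357.06483397 248.59842349] 356.6666666666667 246.66666666666666
45 [347. 307.] [458. 398.]
50 [348. 300.] [459. 392.]
55 [349. 293.] [460. 385.]
60 [350. 287.] [461. 378.]
65 [351. 280.] [463. 372.]
```

```bash
python3 -c "
from h import *
delta([460.4,-0.8,270],90);delta([591.3,-40.6,270],90)"
```

```text
clk 7.95 ee [460.4  -0.8  11.5] rpy [ 176.5   -0.2 -179.2] F [ 0.7 -0.4  8.3] gap 26.5  delta [1.0, 15.7, -258.0, 1.584]
clk 7.95 ee [460.4  -0.8  11.5] rpy [ 176.5   -0.2 -179.2] F [ 0.7 -0.4  8.3] gap 26.5  delta [-129.3, -25.7, -261.0, 1.584]
```

>>> drive_tool(targets=[[0,0,0,0,0],[0,0,0,0,0],[0,0,0,0,0],[0,0,2,-30,0],[0,0,5,-70,0],[0.3,0,7,-110,0.12],[0.3,0,9,-150,0.25],[0.3,0,12,-190,0.37],[0.3,0,14,-230,0.5],[0.3,0,16,-258,0.62],[0.3,-30,6,-258,0.75],[0.3,-60,-4,-258,0.87]])

```text
clock: 8.95
ee_pos: [522.1, -19.5, 270.1]
tool_rot: [177.8, -2.7, 130.7]
contact_force: [0.1, 0.2, -0.3]
finger_gap: 55.8
```

```bash
python3 - <<'E'
from h import *
delta([591.3,-40.6,270],90)
shot("side","s7")
b=cv2.imread("pics/s7.png")[190:290,290:400]
cv2.imwrite("pics/z7b.png",cv2.resize(b,None,fx=6,fy=6,interpolation=cv2.INTER_CUBIC))
E
```

```text
clk 8.95 ee [522.1 -19.5 270.1] rpy [177.8  -2.7 130.7] F [ 0.1  0.2 -0.3] gap 55.8  delta [-61.0, 38.8, -1.3, 0.71]
```

View pics/z7b.png

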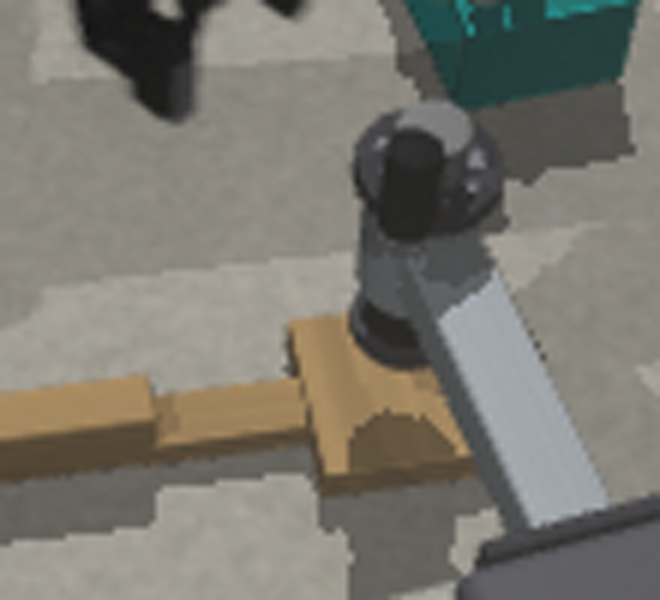

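>>> drive_tool(targets=[[0.3,-15,10,0,0.12],[0.3,-35,22,0,0.24],[0.3,-50,32,0,0.36],[0.3,-61,39,-1,0.48],[0.3,-61,39,-1,0.6],[0.3,-61,39,-1,0.71],[0.3,-61,39,-1,0.71]])

```text
clock: 9.58
ee_pos: [590.6, -40.1, 265.4]
tool_rot: [-179.5, -3.5, 90.0]
contact_force: [-0.5, -0.1, -0.2]
finger_gap: 55.7
```

```bash
python3 - <<'E'
from h import *
delta([591.3,-40.6,204],90)
shot("wrist","w8")
E
```

```text
clk 9.58 ee [590.6 -40.1 265.4] rpy [-179.5   -3.5   90. ] F [-0.5 -0.1 -0.2] gap 55.7  delta [-4.3, 1.3, 61.2, -0.001]
```

View pics/w8.png

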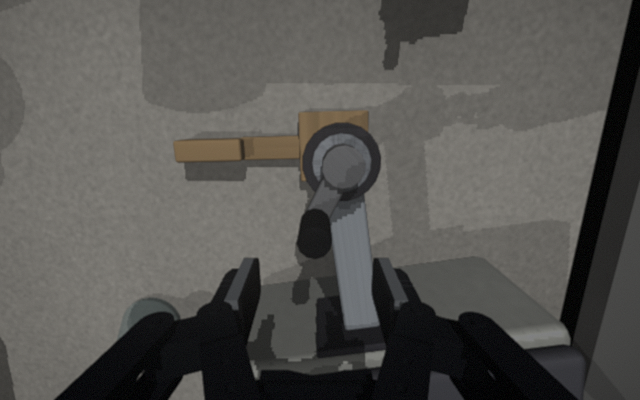

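```bash
python3 - <<'E'
from h import *
m=np.load("pics/w8.npz")
for z,(u,v) in((235,(314,240)),(213,(315,232)),):print(z,ray(m,u,v,z)[:2])
print("proj expected top/mid/bot",[proj(m,[591.3,-40.6,z]).round() for z in(235,213,191)])
print("hub",[ray(m,343,163,z)[:2] for z in(191,198)],"disc",ray(m,341,161,178)[:2])
E
```

```text
235 [588.51416451 -35.83655524]
213 [588.8708271  -38.70566175]
proj expected top/mid/bot [array([319., 247.]), array([319., 235.]), array([319., 224.])]
hub [array([608.22876795,   4.37031718]), array([607.68868076,   5.28265571])] disc [607.72744382   4.1488802 ]
```

```bash
python3 - <<'E'
from h import *
m=np.load("pics/w8.npz")
print([ray(m,u,v,20)[:2].round(1) for u,v in((299,112),(368,111),(300,148))],"sleeve/disc sizes",[ray(m,u,161,178)[0].round(1) for u in(302,380)])
print([ray(m,341,v,175)[1].round(1) for v in(123,199)])
E
```

```text
[array([567.9,  42.6]), array([649.7,  43.6]), array([5.685e+02, 4.000e-01])] sleeve/disc sizes [np.float64(579.0), np.float64(636.4)]
[np.float64(31.2), np.float64(-25.4)]
```

>>> drive_tool(targets=[[0.3,-1,0,20,0],[0.3,-2,0,45,0],[0.3,-3.2,0,61,0],[0.3,-3.2,0,61,0],[-0.3,-3.2,0,61,0],[-1,-3.2,0,61,0],[-1,-3.2,0,61,0],[-1,-3.2,0,61,0],[-1,-3.2,0,61,0],[-1,-3.2,0,61,0]], force=40)

```text
clock: 10.47
ee_pos: [590.5, -39.6, 206.8]
tool_rot: [-179.7, -3.5, 90.3]
contact_force: [-2.2, -1.2, 6.5]
finger_gap: 20.6
```

```bash
python3 - <<'E'
from h import *
delta([590,-39.5,204],90)
shot("wrist","w9")
E
```

```text
clk 10.47 ee [590.5 -39.6 206.8] rpy [-179.7   -3.5   90.3] F [-2.2 -1.2  6.5] gap 20.6  delta [-0.1, -0.4, 2.8, 0.005]
```

View pics/w9.png

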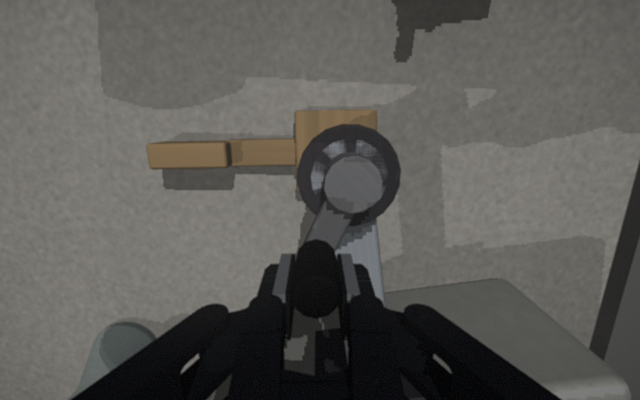

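```bash
cat >> h.py <<'E'
C=np.array([610.5,1.2])
def arc(steps,c=C,r=45.2):
    "rows for clockwise arc; steps: cumulative degrees"
    s=st();R=Rn.from_euler('xyz',s["tool_rot"],degrees=True).as_matrix()
    p=s["ee_pos"];a0=np.degrees(np.arctan2(p[1]-c[1],p[0]-c[0]));rr=np.hypot(*(p[:2]-c))
    F=s["contact_force"];u=np.array([np.cos(np.radians(a0)),np.sin(np.radians(a0))]);t=np.array([u[1],-u[0]])
    print("clk",round(s["clock"],2),"ee",p.round(1),"rpy",s["tool_rot"].round(1),"ang",round(a0,1),"r",round(rr,1),"Frad",round(F[:2]@u,1),"Ftan",round(F[:2]@t,1),"Fz",round(F[2],1),"gap",round(s["finger_gap"],1))
    rows=[]
    for k in steps:
        a=np.radians(a0-k);w=np.array([c[0]+r*np.cos(a)-p[0],c[1]+r*np.sin(a)-p[1],0])
        rows.append([-1]+[float(x) for x in (R.T@w).round(1)]+[0])
    print(rows)
E
python3 -c "
from h import *
arc([4,12,22,32,42,52,62,72,82,92,102,110])"
```

```text
clk 10.52 ee [590.4 -39.6 206.8] rpy [-179.7   -3.5   90.3] ang -116.2 r 45.5 Frad 1.8 Ftan 1.5 Fz 6.3 gap 21.0
[[-1, 1.7, -2.7, 0.1, 0], [-1, 5.3, -7.9, 0.4, 0], [-1, 10.7, -13.6, 0.7, 0], [-1, 17.0, -18.3, 1.1, 0], [-1, 24.1, -21.8, 1.6, 0], [-1, 31.6, -24.0, 2.0, 0], [-1, 39.4, -24.9, 2.5, 0], [-1, 47.3, -24.4, 3.0, 0], [-1, 54.9, -22.6, 3.5, 0], [-1, 62.1, -19.5, 3.9, 0], [-1, 68.7, -15.1, 4.3, 0], [-1, 73.3, -10.9, 4.5, 0]]
```

>>> drive_tool(targets=[[-1,1.7,-2.7,0.1,0],[-1,5.3,-7.9,0.4,0],[-1,10.7,-13.6,0.7,0],[-1,17,-18.3,1.1,0],[-1,24.1,-21.8,1.6,0],[-1,31.6,-24,2,0],[-1,39.4,-24.9,2.5,0],[-1,47.3,-24.4,3,0],[-1,54.9,-22.6,3.5,0],[-1,62.1,-19.5,3.9,0],[-1,68.7,-15.1,4.3,0],[-1,73.3,-10.9,4.5,0]])

```text
clock: 11.52
ee_pos: [578.8, 34.8, 206.9]
tool_rot: [-179.7, -3.6, 90.3]
contact_force: [-3.7, 0.3, 5.9]
finger_gap: 21.0
```

```bash
python3 -c "
from h import *
arc([10,20,30,40,50,60,70,80,90,100,110,120])"
```

```text
clk 11.52 ee [578.8  34.8 206.9] rpy [-179.7   -3.6   90.3] ang 133.3 r 46.2 Frad 2.8 Ftan -2.5 Fz 5.9 gap 21.0
[[-1, 4.1, 6.9, 0.2, 0], [-1, 7.8, 13.9, 0.4, 0], [-1, 10.2, 21.3, 0.5, 0], [-1, 11.3, 29.2, 0.5, 0], [-1, 11.0, 37.0, 0.5, 0], [-1, 9.4, 44.7, 0.3, 0], [-1, 6.5, 52.0, 0.1, 0], [-1, 2.3, 58.7, -0.2, 0], [-1, -3.0, 64.6, -0.5, 0], [-1, -9.2, 69.4, -1.0, 0], [-1, -16.1, 73.1, -1.4, 0], [-1, -23.6, 75.5, -1.9, 0]]
```

>>> drive_tool(targets=[[-1,4.1,6.9,0.2,0],[-1,7.8,13.9,0.4,0],[-1,10.2,21.3,0.5,0],[-1,11.3,29.2,0.5,0],[-1,11,37,0.5,0],[-1,9.4,44.7,0.3,0],[-1,6.5,52,0.1,0],[-1,2.3,58.7,-0.2,0],[-1,-3,64.6,-0.5,0],[-1,-9.2,69.4,-1,0],[-1,-16.1,73.1,-1.4,0],[-1,-23.6,75.5,-1.9,0]])

```text
clock: 12.52
ee_pos: [653.5, 10.3, 206.6]
tool_rot: [-179.5, -3.5, 90.3]
contact_force: [-13.4, 0.5, 8.3]
finger_gap: 21.0
```

```bash
python3 -c "
from h import *
arc([10,20,30,40,50,60,70,80,90,100,110,120])"
```

```text
clk 12.52 ee [653.5  10.3 206.6] rpy [-179.5   -3.5   90.3] ang 12.0 r 43.9 Frad -13.1 Ftan -3.2 Fz 8.3 gap 21.0
[[-1, -7.6, 2.2, -0.5, 0], [-1, -15.4, 1.7, -1.0, 0], [-1, -23.1, -0.1, -1.4, 0], [-1, -30.3, -3.2, -1.8, 0], [-1, -36.9, -7.6, -2.2, 0], [-1, -42.6, -13.0, -2.5, 0], [-1, -47.3, -19.3, -2.8, 0], [-1, -50.8, -26.3, -2.9, 0], [-1, -53.1, -33.9, -3.0, 0], [-1, -54.0, -41.7, -3.0, 0], [-1, -53.5, -49.6, -2.9, 0], [-1, -51.7, -57.2, -2.7, 0]]
```

```bash
python3 -c "
from h import *
from scipy.optimize import least_squares
P=np.array([(578.8,34.8),(653.5,10.3),(590.4,-39.6)])
c=least_squares(lambda c:np.hypot(*(P-c).T)-45,[610,1]);print(c.x,c.fun)
arc([10,20,30,40,50,60,70,80,90,100,110,120],c=np.array([609.2,1.7]),r=45)"
```

```text
[609.21558647   1.44292537] [0.14202397 0.16145539 0.15028258]
clk 12.52 ee [653.5  10.3 206.6] rpy [-179.5   -3.5   90.3] ang 11.0 r 45.1 Frad -13.1 Ftan -3.0 Fz 8.3 gap 21.0
[[-1, -7.8, 0.7, -0.5, 0], [-1, -15.6, 0.1, -1.0, 0], [-1, -23.2, -1.8, -1.4, 0], [-1, -30.3, -5.1, -1.8, 0], [-1, -36.8, -9.5, -2.2, 0], [-1, -42.4, -15.0, -2.5, 0], [-1, -47.0, -21.3, -2.7, 0], [-1, -50.4, -28.4, -2.9, 0], [-1, -52.5, -36.0, -2.9, 0], [-1, -53.3, -43.8, -2.9, 0], [-1, -52.7, -51.6, -2.8, 0], [-1, -50.8, -59.2, -2.6, 0]]
```

>>> drive_tool(targets=[[-1,-7.8,0,-0.5,0],[-1,-15.6,-0.9,-1,0],[-1,-23.2,-2.8,-1.4,0],[-1,-30.3,-6.1,-1.8,0],[-1,-36.8,-10.5,-2.2,0],[-1,-42.4,-16,-2.5,0],[-1,-47,-22.3,-2.7,0],[-1,-50.4,-29.4,-2.9,0],[-1,-52.5,-37,-2.9,0],[-1,-53.3,-44.8,-2.9,0],[-1,-52.7,-52.6,-2.8,0],[-1,-50.8,-60.2,-2.6,0]])

```text
clock: 13.52
ee_pos: [595.2, -41.4, 206.9]
tool_rot: [-179.8, -3.4, 90.2]
contact_force: [1.6, -2.4, 5.7]
finger_gap: 20.6
```

```bash
sed -i 's/C=np.array(\[610.5,1.2\])/C=np.array([609.2,1.6])/; s/r=45.2/r=45/' h.py; python3 -c "
from h import *
arc([10,20,30,40,50,60,70,80,90,100,110,120])"
```

```text
clk 13.52 ee [595.2 -41.4 206.9] rpy [-179.8   -3.4   90.2] ang -108.0 r 45.2 Frad 1.8 Ftan -2.3 Fz 5.7 gap 20.6
[[-1, 3.3, -7.1, 0.2, 0], [-1, 7.6, -13.7, 0.5, 0], [-1, 13.0, -19.4, 0.8, 0], [-1, 19.2, -24.1, 1.2, 0], [-1, 26.2, -27.6, 1.7, 0], [-1, 33.7, -29.9, 2.1, 0], [-1, 41.5, -30.8, 2.6, 0], [-1, 49.3, -30.4, 3.1, 0], [-1, 56.9, -28.6, 3.5, 0], [-1, 64.1, -25.5, 3.9, 0], [-1, 70.7, -21.2, 4.3, 0], [-1, 76.4, -15.8, 4.6, 0]]
```

>>> drive_tool(targets=[[-1,3.3,-7.1,0.2,0],[-1,7.6,-13.7,0.5,0],[-1,13,-19.4,0.8,0],[-1,19.2,-24.1,1.2,0],[-1,26.2,-27.6,1.7,0],[-1,33.7,-29.9,2.1,0],[-1,41.5,-30.8,2.6,0],[-1,49.3,-30.4,3.1,0],[-1,56.9,-28.6,3.5,0],[-1,64.1,-25.5,3.9,0],[-1,70.7,-21.2,4.3,0],[-1,76.4,-15.8,4.6,0]])

```text
clock: 14.52
ee_pos: [579.4, 35.8, 206.8]
tool_rot: [-179.8, -3.5, 90.3]
contact_force: [3.1, -6.9, 5.8]
finger_gap: 21.1
```

```bash
python3 -c "
from h import *
arc([8,16,24,32,40,48,56,64,72,80,88,96])
shot('side','s10')
b=cv2.imread('pics/s10.png')[190:290,290:400]
cv2.imwrite('pics/z10b.png',cv2.resize(b,None,fx=6,fy=6,interpolation=cv2.INTER_CUBIC))
"
```

```text
clk 14.52 ee [579.4  35.8 206.8] rpy [-179.8   -3.5   90.3] ang 131.0 r 45.4 Frad -7.3 Ftan -2.2 Fz 5.8 gap 21.1
[[-1, 3.5, 5.3, 0.2, 0], [-1, 6.5, 10.8, 0.4, 0], [-1, 8.7, 16.7, 0.5, 0], [-1, 10.1, 22.8, 0.5, 0], [-1, 10.6, 29.0, 0.5, 0], [-1, 10.2, 35.3, 0.5, 0], [-1, 9.0, 41.5, 0.4, 0], [-1, 6.9, 47.4, 0.3, 0], [-1, 4.1, 53.0, 0.1, 0], [-1, 0.5, 58.1, -0.2, 0], [-1, -3.8, 62.7, -0.4, 0], [-1, -8.7, 66.6, -0.8, 0]]
```

View pics/z10b.png

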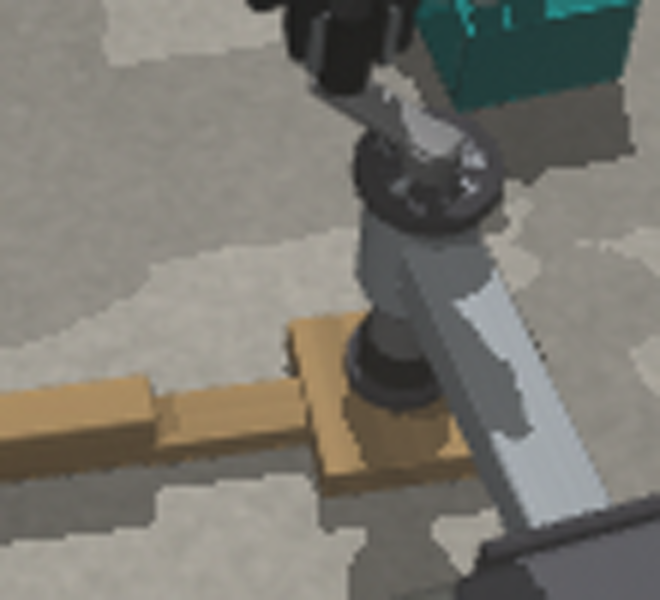

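>>> drive_tool(targets=[[-1,3.5,5.3,0.2,0],[-1,6.5,10.8,0.4,0],[-1,8.7,16.7,0.5,0],[-1,10.1,22.8,0.5,0],[-1,10.6,29,0.5,0],[-1,10.2,35.3,0.5,0],[-1,9,41.5,0.4,0],[-1,6.9,47.4,0.3,0],[-1,4.1,53,0.1,0],[-1,0.5,58.1,-0.2,0],[-1,-3.8,62.7,-0.4,0],[-1,-8.7,66.6,-0.8,0]])

```text
clock: 15.57
ee_pos: [645.5, 27.9, 206.8]
tool_rot: [-179.7, -3.6, 90.3]
contact_force: [-3.4, 0.1, 7.7]
finger_gap: 20.8
```

```bash
python3 -c "
from h import *
arc([8,16,24,32,40,48,56,64,72,80,88,96])
"
```

```text
clk 15.57 ee [645.5  27.9 206.8] rpy [-179.7   -3.6   90.3] ang 35.9 r 44.8 Frad -2.7 Ftan -2.1 Fz 7.7 gap 20.8
[[-1, -5.2, 3.4, -0.3, 0], [-1, -11.0, 6.0, -0.7, 0], [-1, -17.0, 7.6, -1.1, 0], [-1, -23.2, 8.5, -1.5, 0], [-1, -29.5, 8.4, -1.9, 0], [-1, -35.7, 7.5, -2.3, 0], [-1, -41.7, 5.7, -2.6, 0], [-1, -47.4, 3.1, -3.0, 0], [-1, -52.7, -0.2, -3.3, 0], [-1, -57.5, -4.3, -3.6, 0], [-1, -61.6, -9.0, -3.8, 0], [-1, -65.1, -14.2, -4.0, 0]]
```

>>> drive_tool(targets=[[-1,-5.2,3.4,-0.3,0],[-1,-11,6,-0.7,0],[-1,-17,7.6,-1.1,0],[-1,-23.2,8.5,-1.5,0],[-1,-29.5,8.4,-1.9,0],[-1,-35.7,7.5,-2.3,0],[-1,-41.7,5.7,-2.6,0],[-1,-47.4,3.1,-3,0],[-1,-52.7,-0.2,-3.3,0],[-1,-57.5,-4.3,-3.6,0],[-1,-61.6,-9,-3.8,0],[-1,-65.1,-14.2,-4,0]])

```text
clock: 16.57
ee_pos: [631.9, -37.4, 206.8]
tool_rot: [-179.8, -3.6, 90.3]
contact_force: [1.1, 2.9, 7.4]
finger_gap: 21.1
```

```bash
python3 -c "
from h import *
arc([5,10,15,20,25,30,35,40,45,45])
"
```

```text
clk 16.57 ee [631.9 -37.4 206.8] rpy [-179.8   -3.6   90.3] ang -59.8 r 45.1 Frad -2.0 Ftan -2.4 Fz 7.4 gap 21.1
[[-1, -1.7, -3.6, -0.1, 0], [-1, -3.2, -7.2, -0.2, 0], [-1, -4.3, -10.9, -0.2, 0], [-1, -5.2, -14.8, -0.3, 0], [-1, -5.7, -18.7, -0.3, 0], [-1, -5.9, -22.6, -0.3, 0], [-1, -5.7, -26.5, -0.3, 0], [-1, -5.2, -30.4, -0.2, 0], [-1, -4.3, -34.2, -0.2, 0], [-1, -4.3, -34.2, -0.2, 0]]
```

>>> drive_tool(targets=[[-1,-1.7,-3.6,-0.1,0],[-1,-3.2,-7.2,-0.2,0],[-1,-4.3,-10.9,-0.2,0],[-1,-5.2,-14.8,-0.3,0],[-1,-5.7,-18.7,-0.3,0],[-1,-5.9,-22.6,-0.3,0],[-1,-5.7,-26.5,-0.3,0],[-1,-5.2,-30.4,-0.2,0],[-1,-4.3,-34.2,-0.2,0]])

```text
clock: 17.32
ee_pos: [598.1, -42.3, 206.9]
tool_rot: [-179.8, -3.5, 90.3]
contact_force: [3.1, -1.0, 5.3]
finger_gap: 20.5
```

```bash
python3 -c "
from h import *
arc([5,10,15,20,25,30,35,40,45,45])
"
```

```text
clk 17.32 ee [598.1 -42.3 206.9] rpy [-179.8   -3.5   90.3] ang -104.2 r 45.2 Frad 0.2 Ftan -3.3 Fz 5.3 gap 20.5
[[-1, 1.4, -3.7, 0.1, 0], [-1, 2.9, -7.3, 0.2, 0], [-1, 4.6, -10.8, 0.3, 0], [-1, 6.7, -14.2, 0.5, 0], [-1, 9.1, -17.3, 0.6, 0], [-1, 11.7, -20.2, 0.8, 0], [-1, 14.6, -22.9, 1.0, 0], [-1, 17.6, -25.3, 1.2, 0], [-1, 20.9, -27.4, 1.4, 0], [-1, 20.9, -27.4, 1.4, 0]]
```

>>> drive_tool(targets=[[-1,1.4,-3.7,0.1,0],[-1,2.9,-7.3,0.2,0],[-1,4.6,-10.8,0.3,0],[-1,6.7,-14.2,0.5,0],[-1,9.1,-17.3,0.6,0],[-1,11.7,-20.2,0.8,0],[-1,14.6,-22.9,1,0],[-1,17.6,-25.3,1.2,0],[-1,20.9,-27.4,1.4,0]])

```text
clock: 18.07
ee_pos: [570.4, -21.9, 206.9]
tool_rot: [-179.8, -3.4, 90.3]
contact_force: [1.4, -5.3, 6.7]
finger_gap: 20.7
```

```bash
python3 -c "
from h import *
arc([5,10,15,20,25,30,35,40,45,45])
shot('side','s11')
b=cv2.imread('pics/s11.png')[190:290,290:400]
cv2.imwrite('pics/z11b.png',cv2.resize(b,None,fx=6,fy=6,interpolation=cv2.INTER_CUBIC))
"
```

```text
clk 18.07 ee [570.4 -21.9 206.9] rpy [-179.8   -3.4   90.3] ang -148.8 r 45.3 Frad 1.5 Ftan -5.3 Fz 6.7 gap 20.7
[[-1, 3.6, -1.6, 0.2, 0], [-1, 7.2, -3.1, 0.4, 0], [-1, 10.9, -4.4, 0.7, 0], [-1, 14.7, -5.3, 0.9, 0], [-1, 18.6, -5.9, 1.1, 0], [-1, 22.5, -6.1, 1.4, 0], [-1, 26.4, -6.0, 1.6, 0], [-1, 30.3, -5.6, 1.8, 0], [-1, 34.2, -4.8, 2.1, 0], [-1, 34.2, -4.8, 2.1, 0]]
```

View pics/z11b.png

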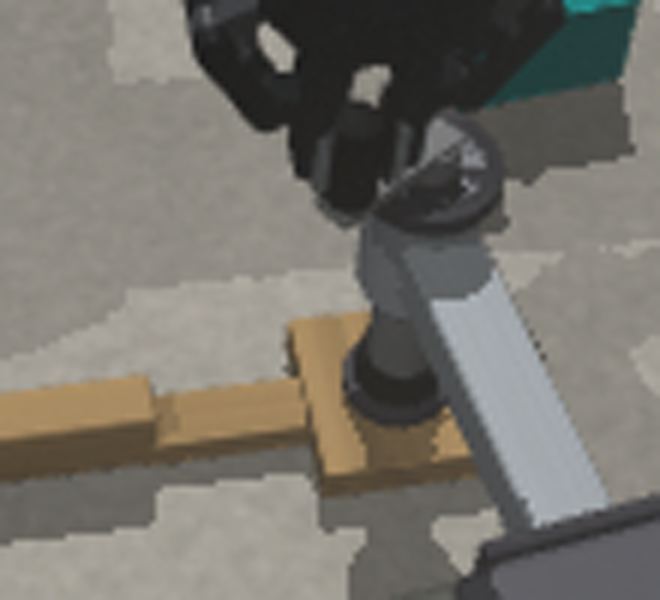

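>>> drive_tool(targets=[[-1,3.6,-1.6,0.2,0],[-1,7.2,-3.1,0.4,0],[-1,10.9,-4.4,0.7,0],[-1,14.7,-5.3,0.9,0],[-1,18.6,-5.9,1.1,0],[-1,22.5,-6.1,1.4,0],[-1,26.4,-6,1.6,0],[-1,30.3,-5.6,1.8,0],[-1,34.2,-4.8,2.1,0]])

```text
clock: 18.87
ee_pos: [565.1, 12.1, 206.8]
tool_rot: [-179.7, -3.4, 90.2]
contact_force: [-0.3, -7.1, 7.7]
finger_gap: 20.5
```

```bash
python3 -c "
from h import *
arc([5,10,15,20,25,30,35,40,45,45])
"
```

```text
clk 18.87 ee [565.1  12.1 206.8] rpy [-179.7   -3.4   90.2] ang 166.6 r 45.3 Frad -1.4 Ftan -7.0 Fz 7.7 gap 20.5
[[-1, 3.7, 1.4, 0.2, 0], [-1, 7.3, 2.8, 0.4, 0], [-1, 10.9, 4.6, 0.6, 0], [-1, 14.2, 6.6, 0.8, 0], [-1, 17.4, 8.9, 1.0, 0], [-1, 20.3, 11.5, 1.2, 0], [-1, 23.0, 14.3, 1.3, 0], [-1, 25.5, 17.4, 1.4, 0], [-1, 27.7, 20.7, 1.6, 0], [-1, 27.7, 20.7, 1.6, 0]]
```

>>> drive_tool(targets=[[-1,3.7,1.4,0.2,0],[-1,7.3,2.8,0.4,0],[-1,10.9,4.6,0.6,0],[-1,14.2,6.6,0.8,0],[-1,17.4,8.9,1,0],[-1,20.3,11.5,1.2,0],[-1,23,14.3,1.3,0],[-1,23,14.3,1.3,0]])

```text
clock: 19.53
ee_pos: [579.2, 35.4, 206.7]
tool_rot: [-179.7, -3.4, 90.3]
contact_force: [-1.2, -5.2, 8.5]
finger_gap: 20.4
```

```bash
python3 -c "
from h import *
arc([5])
delta([578,35,300])
"
```

```text
clk 19.53 ee [579.2  35.4 206.7] rpy [-179.7   -3.4   90.3] ang 131.6 r 45.2 Frad -3.1 Ftan -4.4 Fz 8.5 gap 20.4
[[-1, 2.3, 3.2, 0.1, 0]]
clk 19.53 ee [579.2  35.4 206.7] rpy [-179.7   -3.4   90.3] F [-1.2 -5.2  8.5] gap 20.4  delta [5.2, -1.7, -93.1]
```

>>> drive_tool(targets=[[0.3,0,0,0,0],[0.3,0,0,0,0],[0.3,0,0,0,0],[0.3,0,0,0,0],[0.3,1,0,-15,0],[0.3,2,0,-40,0],[0.3,4,0,-70,0],[0.3,5,0,-95,0],[0.3,5,-40,-95,0],[0.3,5,-80,-95,0],[0.3,5,-120,-95,0],[0.3,5,-120,-95,0]])

```text
clock: 20.53
ee_pos: [453.8, 34.5, 302.7]
tool_rot: [-179.6, -3.5, 90.3]
contact_force: [-0.2, -0.6, 0.6]
finger_gap: 55.7
```

```bash
python3 -c "
from h import *
shot('side','s12');shot('scene','c12');delta([460,35,300])
a=cv2.imread('pics/c12.png')[190:270,270:370];b=cv2.imread('pics/s12.png')
cv2.imwrite('pics/z12a.png',cv2.resize(a,None,fx=7,fy=7,interpolation=cv2.INTER_CUBIC))
cv2.imwrite('pics/z12b.png',cv2.resize(b[190:290,290:400],None,fx=6,fy=6,interpolation=cv2.INTER_CUBIC))
"
```

```text
clk 20.63 ee [458.4  34.6 302.2] rpy [-179.7   -3.5   90.3] F [ 0.4 -0.  -0.1] gap 55.6  delta [0.2, 1.6, 2.2]
```

View pics/z12a.png

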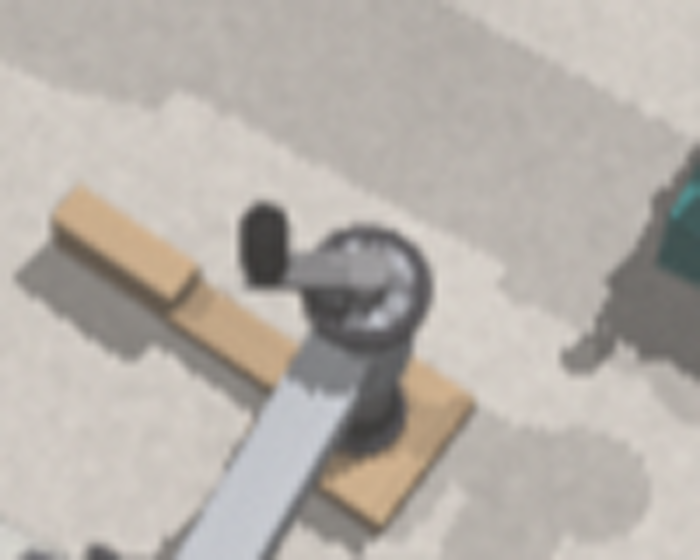

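View pics/z12b.png

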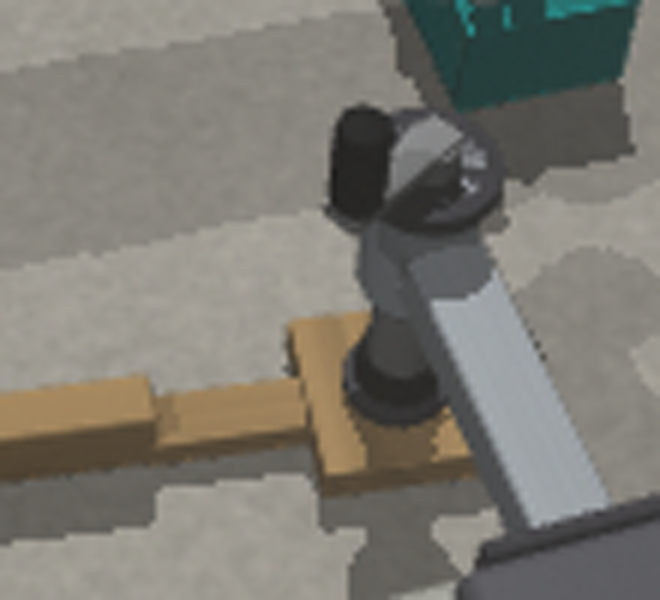

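View pics/c12.png

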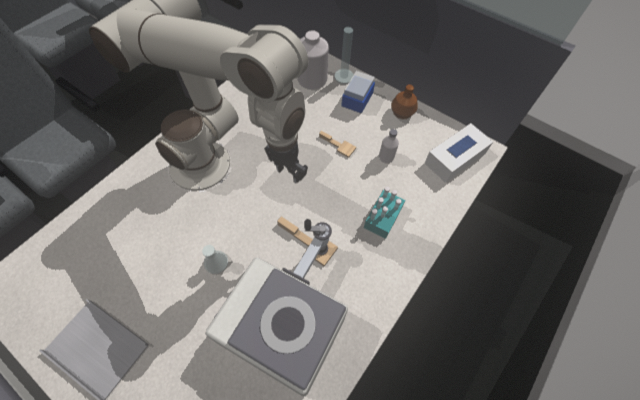

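```bash
python3 -c "
from h import *
S=np.load('pics/c12.npz');D=np.load('pics/s12.npz')
k=tri(S,(270+264/7,190+245/7),D,(290+360/6,190+163/6));print(k,np.degrees(np.arctan2(k[1]-0.3,k[0]-609.2)))
for f in ('s12','s11'):
  pass
shot('side','s13');a=cv2.imread('pics/s12.png').astype(int);b=cv2.imread('pics/s13.png').astype(int)
print('crank region change over time',np.abs(a-b)[190:290,300:400].max(), np.abs(a-b)[190:290,300:400].mean())
"
```

```text
[573.9 -27.1 212.5] -142.18124378866642
crank region change over time 21 0.4782
```

```bash
python3 -c "
from h import *
delta([460,35,300]);print(manip.close_job())"
```

```text
clk 20.68 ee [459.4  34.6 301.8] rpy [-179.7   -3.5   90.3] F [-0.2 -0.9 -0.2] gap 55.4  delta [0.3, 0.6, 1.8]
the job is handed in; nothing more can be done
None
```

The job is done and handed in at about 20.7 s. I slid the foot board under the jack and cranked the jack down about 830° clockwise. I stopped when the crank was clearly heavier, then let go and moved the arm clear.

**Last checks:**
- **Board position:** the pad's centre is within about 3 mm of the jack axis, and the foot sits wholly on the pad. The side and scene cameras agree on this. The wrist camera put everything 2–4 mm off, but the pad and axis relative to each other still matched.
- **Load:** the force at the knob rose from about 2.4 N idle to 7 N or more, which I estimate as 65–70 N on the foot at the end of the turn.
- **After release:** the crank turned back about 86° by itself. By my estimate it now holds with about 30 N on the foot; I could not measure this directly. The foot still looks seated, and two pictures taken just afterwards showed no visible movement.
- **Bystanders:** the rack, flask and bottle look unmoved in the final picture. I compared this by eye only and did not measure it.

**One thing went wrong:** early on, the last joint reached its range limit and left the tool tilted about 3.5° for the rest of the job. I allowed for it in the moves; it caused no visible trouble.

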